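Set the magazine gate, draw the bottom blank and lay it in the marking nest

TASK

The gate of the blank magazine stands too high and would let two blanks through at once. Swing the lock lever fully back to loosen the lock ring, turn the adjuster clockwise until the gate just holds back the second blank but leaves the lowest a few millimetres of room (opening about 14 mm), and swing the lever forward again until the lock is fully tight; never turn the adjuster while it is locked. Then draw the lowest blank straight out, leaving the four others stacked in the chute, and lay it flat in the marking nest, between the rails and home against the end stop, without disturbing the bottles, the padlock and the lock cylinder.

Things in the scene. Friction and masses are not known exactly. Their poses are not given: they have to be found in the camera images.
- magazine: steel gravity magazine fixed to the bench. Origin at bench level under the middle of the stack; x from outlet to back (outlet faces -x), z up. Chute floor 40 mm up. Five flat blanks lie one on another, long side along x: the upper four centred at x = y = 0, the lowest advanced 36 mm, its end in free air out to x = -78 mm. When the lowest is drawn out along -x the rest drop 10 mm
- outlet (a point): middle of the chute floor's outlet end, magazine x = -41 mm, 40 mm above the bench. Cheeks and gate guides here are 41 mm wide over all and reach to x = -47.5 mm; foot plate 8 mm high, ends at x = -44 mm. Head plate (top at 114 mm), lock and adjuster stand above the outlet: a gripper pointing straight down hits them, so lean it about 35 degrees back, away from the magazine
- lock (a joint): lock ring, turned by its lever: 0 rad = tight (stop), grows anticlockwise seen from above, up to 0.9 rad (stop). Loose from about 0.5 rad; stays where it is left (0.04 Nm friction). Its vertical axis is the adjuster's: magazine x = -45.5 mm, y = 0
- lock_pin (a point): grip of the lock lever: upright round pin, 10 mm across, from 117 to 157 mm above the bench (lever top at 121 mm); the point is on its axis, 146.5 mm up, 60 mm from the lock axis. At 0 rad it stands at magazine x = -45.5 mm, y = -60 mm; loosening takes it towards the back (+x)
- adjuster (a joint): gate adjuster screw: grows clockwise seen from above and lowers the gate. Gate opening above the chute floor = 26 mm - 10 mm per rad. Range 0 to 1.75 rad, 0.04 Nm friction, stays where it is left. Not to be turned while the lock is tight
- adjuster_bar (a point): grip of the adjuster: upright flat bar 32 mm long, 10 mm thick, 24 mm high (136 to 160 mm above the bench) on a thin stem above the lock ring (ring top at 121.5 mm); the point is its centre, 148 mm up on the screw axis. Its x runs along the 32 mm length: along the magazine's x at 0 rad
- gate_edge (a point): middle of the lower edge of the gate, the 4 mm steel plate that slides up and down in front of the stack and holds back the blanks above its edge
- blank0_mid (a point): the lowest blank: aluminium bar 84 x 26 x 10 mm with two dark hole marks on its faces, 50 to 80 g; the point is its centre, x along its 84 mm length (along the magazine's x at the start), z up. Held by its end it slowly sags some 15 degrees in the grip
- blank1_mid (a point): centre of blank number 2 from below, the same bar as the lowest, 60 g
- blank2_mid (a point): centre of blank number 3 from below, the same bar as the lowest, 60 g
- blank3_mid (a point): centre of blank number 4 from below, the same bar as the lowest, 60 g
- blank4_mid (a point): centre of blank number 5 from below, the same bar as the lowest, 60 g
- nest: fixed steel marking nest on a 74 x 62 mm grey riser block that stands on the red case (case top 50 to 75 mm above the bench); takes one blank lying flat. Origin at bench level, z up, x from its open end to its end stop. Table top 115 mm up: 46 mm wide from x = -10 to 43 mm, then a 20 mm wide nose to x = -25.5 mm. Side rails 5 mm high from x = -8 to 35 mm, 33 mm apart inside
- nest_stop (a point): foot of the nest's end stop: face at nest x = 35 mm, y = 0, 115 mm above the bench; stop 12 mm high. A blank home against it has its centre at nest x = -7 mm, y = 0, 120 mm up, its other end overhanging the open end to x = -49 mm. Riser block 86 mm high, ends at x = -27 mm
- oil_bottle: bystander, oil dropper bottle, 33 mm across, 98 mm high, beside the magazine; origin at the centre of its underside
- padlock: bystander, brass padlock 18 x 42 x 69 mm, behind the red case; origin at the centre of its underside
- cylinder_nickel: bystander, nickel lock cylinder 17 x 72 x 38 mm, on the bench left of the red case; origin at the centre of its underside
- glue_bottle: bystander, black glue bottle with a white cap, 49 mm across, 120 mm high, to the left of the magazine; origin at the centre of its underside
Things that resemble listed ones, but are neither listed nor needed, are in the scene too. What is shaped like the part that bears blank0_mid but blue or green is not meant.

How it is judged:
By the outcome, as a careful person would: the job done as asked, in the order asked, and still so for the second after the job is handed in, with the robot touching nothing.
It also fails if it takes over 72 s, if anything falls off the work surface, if the arm or the gripper's body presses on something with over 40 N, if the wrist force passes 120 N, or if a joint passes its speed limit or range.

ROBOT

A 6-joint arm with a two-finger parallel gripper is mounted at the origin on a cart in front of the work surface, level with it; the furniture and walls round the work are solid. World frame = base frame: x ahead of the robot, y to its left, z up, the work surface at z = 0. Lengths are in m, angles in rad, forces in N, time in s.
With the tool pointing down it reaches from about 0.3 to 0.775 m from the base axis. Payload 14.6 kg.
Tool frame: the origin (TCP) lies midway between the tips of the shut fingers; the grasp point (between the pads) lies 19 mm behind it; z points along the fingers, y is the line along which they close (so a half turn about z gives the same grasp; the last joint's range is limited). The gripper opens to 94 mm and grips with 3 to 60 N. Pads are 16 mm wide; open, the fingers measure 119 mm over their backs; the gripper's body (75 mm by 177 mm) begins 78 mm behind the grasp point.
Start: joints at [1.212, 0.3, 1.521, -0, 1.321, -0.067], TCP at [0.158, 0.527, 0.176] pointing down, gripper open.
Joint ranges: [-3.03, 3.03], [-0.79, 2.21], [0.23, 2.52], [-1.04, 4.18], [0, 3.07], [-2.55, 2.55]. Speed limits (rad/s): [2.22, 2.22, 2.57, 3.14, 3.14, 3.14].

INTERFACE

Orientations are given as [roll, pitch, yaw] about the fixed x, y, z axes, in that order (R = Rz(yaw) Ry(pitch) Rx(roll)).
In Python, from station import telemetry, optics, ctrl gives the robot as it stands.
- The arm moves only by the tool carry_out, never from a script. Its argument "plan" is a list that holds one entry, the list of rows, each a list of 7 numbers: the shift along the tool's x, y, z in mm, then the turn, a rotation vector about the tool's x, y, z in rad, then the finger opening in mm, from 0 to 94. A call has 1 to 20 rows; each row shifts and turns the commanded pose from where the row before left it, along the tool's axes as they then stand; what a row does not reach is not made up. A row lasts 1/12 s, in which the tool goes at most 41.7 mm and 7.16 degrees, less where a joint would pass 70% of its speed; a pose out of reach is approached as far as the arm can. A call with a gripper value outside its range is refused whole. The fingers move at their own pace and stop on an object; "squeeze" is the grip in N (left out, the last holds). Time passes only in rows, so rows that do not move let the fingers close. It gives the time, the measured TCP pose, the force, the opening and the grip force at its end, in the units of the state.
- telemetry.get_obs(): the state, without advancing time (a new reading comes with each control period).
- optics.camera(name): name is "scene" or "top"; returns a dict with "pixels" (384x512x3 uint8, red, green, blue), "intrinsics" (3x3 intrinsics, pixels), "origin" and "rotation" of the camera in the world. Camera axes: x right, y down, z forward; pixel columns grow to the right and rows downward; lengths in m; the calibration is good to about 2 mm. A picture is of the moment at which its call begins. There is no depth.
- ctrl.hand_in(): hands the job in; it is judged then, once.
The state is a dict: "time_s": time; "qpos": joint angles; "joint_vel": joint speeds; "tau": joint torques, N m; "ee_pos": TCP position; "eef_rot": TCP orientation; "force": force on the tool from outside, world axes, zero at the start; "moment": the same for the moment, N m; "grip_width": finger opening in m; "grip_force": force on a finger pad.
Only numpy, scipy, OpenCV 4.12 (cv2) and the standard library are available. Lean on these libraries where they do the work, as an engineer would, in place of code of your own. Each camera call takes 0.05 s, during which the arm holds its last target. There are 200 camera calls.

## Working session

There is one attempt and no reset: what is moved stays moved. The work goes in short steps, Python scripts to look and compute and a tool call to move; the robot and the scene stay as the last step left them, time stands still between calls to the robot, and variables do not carry over. Pictures are saved under pics/ and viewed, at most 10 in all, crops included, and the job is handed in when it is done.

Besides the shell and the picture viewer there is one more tool, called after ">>>" in YAML: its name, and indented under it one key for each argument. carry_out: Moves the arm, as the interface text tells. Its arguments: {"type":"object","properties":{"plan":{"type":"array","items":{"type":"array","items":{"type":"array","items":{"type":"number"}}}},"squeeze":{"type":"number"}},"required":["plan"]}

```bash
ls; mkdir -p pics; python3 - <<'E'
from station import telemetry, optics
import cv2,numpy as np,pickle
o=telemetry.get_obs(); print(o)
for n in("scene","top"):
    c=optics.camera(n); pickle.dump(c,open(f"{n}0.pkl","wb"))
    cv2.imwrite(f"pics/{n}0.png",cv2.resize(c["pixels"][:,:,::-1],(800,600),interpolation=cv2.INTER_CUBIC))
    print(n,c["intrinsics"],c["origin"],c["rotation"])
E
```

```text
pics
{'time_s': 0.0, 'qpos': array([ 1.21241928e+00,  3.00442887e-01,  1.52159499e+00, -6.24499585e-06,
        1.32070154e+00, -6.66241124e-02]), 'joint_vel': array([-5.78162984e-05,  5.64702002e-04,  8.31498527e-05, -1.17750977e-03,
       -1.16891629e-03,  1.44721749e-03]), 'tau': array([ 8.42059144e-04, -5.31795073e+01, -3.52744532e+01,  7.08994735e-02,
        2.43010547e-02, -7.59577097e-05]), 'ee_pos': array([0.15810805, 0.52646799, 0.17519594]), 'eef_rot': array([-3.14044803e+00, -7.03099478e-05,  2.84984123e+00]), 'force': array([ 0.18212001, -0.37037375, -0.05296722]), 'moment': array([-0.01012226, -0.0023244 ,  0.04845573]), 'grip_force': 0.0, 'grip_width': 0.09398712814740838}
scene [[418.07213013   0.         253.19432606]
 [  0.         418.07213013 192.02419992]
 [  0.           0.           1.        ]] [0.14323391 0.89093216 1.17309405] [-2.42547973 -0.01309622 -2.63616261]
top [[370.68411978   0.         257.79225865]
 [  0.         370.68411978 190.11337292]
 [  0.           0.           1.        ]] [0.35267863 0.09830822 1.40123016] [-2.95548477 -0.007183   -1.54829648]
```

View pics/scene0.png

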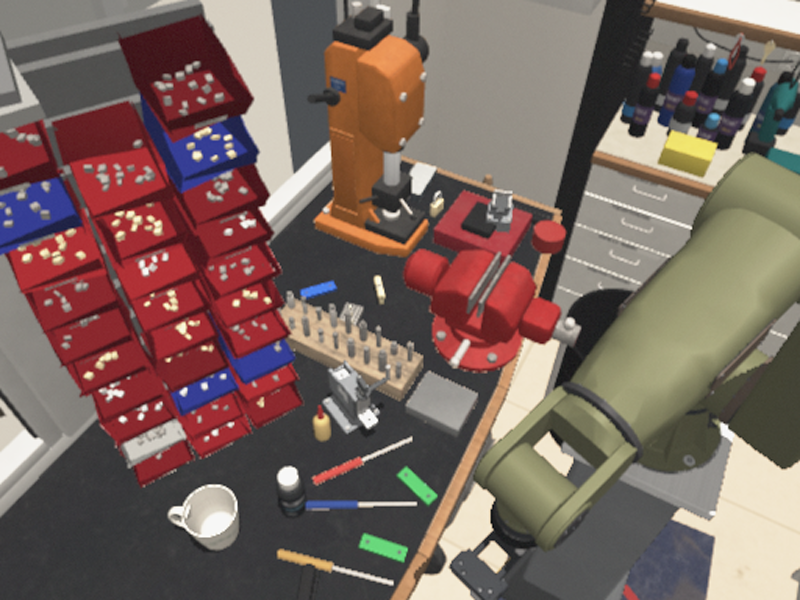

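View pics/top0.png

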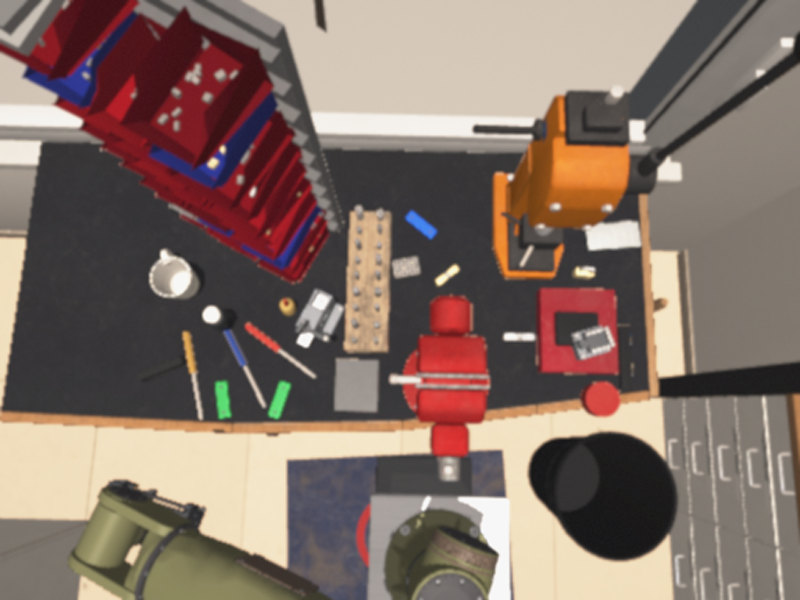

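The scene and top views show the magazine (scene 350,395; top 320,318), the nest on the riser on the red case (scene 500,208; top 592,342), the oil bottle (top 287,306), the glue bottle (top 213,315), the padlock (top 584,271) and the nickel cylinder (top 519,337). The look-alikes are the green bars (top 222,400 and 280,400), the blue bar (420,223), the wooden rack and the vise. The magazine is the only part with a stack. Next is one close crop montage.

```bash
cat > h.py <<'E'
import numpy as np,cv2,pickle
from scipy.spatial.transform import Rotation as R
def load(n): return pickle.load(open(n+".pkl","rb"))
def rot(c):
    r=np.array(c["rotation"]); return r if r.shape==(3,3) else R.from_euler("xyz",r).as_matrix()
def ray(c,u,v):
    d=rot(c)@np.linalg.inv(c["intrinsics"])@[u,v,1]; return np.array(c["origin"]),d
def onz(c,u,v,z):
    o,d=ray(c,u,v); return o+d*(z-o[2])/d[2]
def proj(c,p):
    q=c["intrinsics"]@(rot(c).T@(np.asarray(p)-c["origin"])); return q[:2]/q[2]
def tri(c1,p1,c2,p2):
    o1,d1=ray(c1,*p1);o2,d2=ray(c2,*p2)
    s=np.linalg.lstsq(np.c_[d1,-d2],o2-o1,rcond=None)[0]
    a,b=o1+s[0]*d1,o2+s[1]*d2; return (a+b)/2,np.linalg.norm(a-b)
def crop(c,u0,v0,w,h,W,H): return cv2.resize(c["pixels"][v0:v0+h,u0:u0+w,::-1],(W,H),interpolation=cv2.INTER_CUBIC)
E
python3 - <<'E'
from h import *
s,t=load("scene0"),load("top0")
a=[crop(s,195,225,60,45,400,300),crop(t,175,178,60,45,400,300),crop(s,275,110,60,45,400,300),crop(t,340,180,60,45,400,300)]
cv2.imwrite("pics/m.png",np.vstack([np.hstack(a[:2]),np.hstack(a[2:])]))
k=1.5625
for n,u,v,z in(("green",222,400,.01),("mag",320,315,.1),("nest",592,342,.12)): print(n,onz(t,u/k,v/k,z))
E
```

```text
green [0.35746279 0.5152131  0.01      ]
mag [0.55189682 0.28149601 0.1       ]
nest [ 0.50241739 -0.32839379  0.12      ]
```

View pics/m.png

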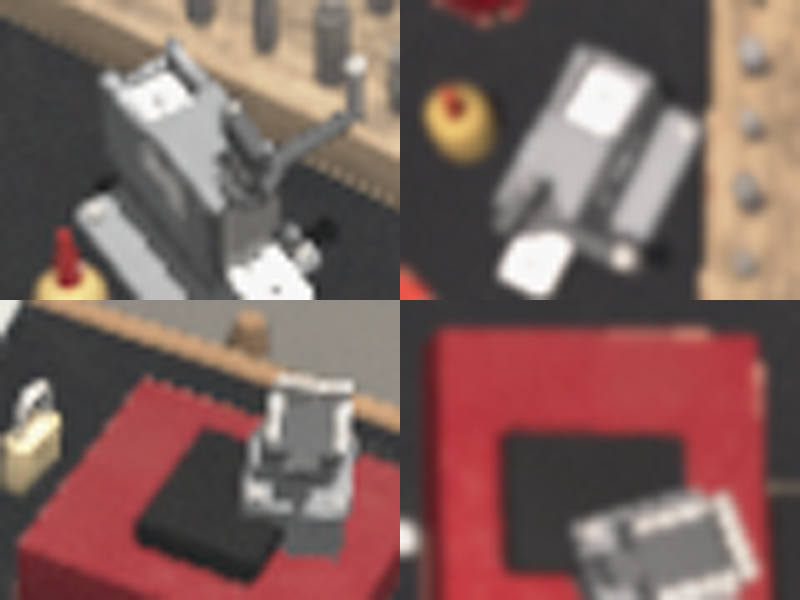

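The crop shows the magazine's white stack top (top crop 610,98), the lowest blank's end (top 530,265; scene 270,280), and the lever pin (scene 355,65; top 625,258). The nest's open end faces left in the top view, with its stop at the right (740,535). Now measuring.

```bash
python3 - <<'E'
from h import *
s,t=load("scene0"),load("top0")
def blobs(c,box,th,z,K=8):
    u0,v0,w,h=box; p=c["pixels"][v0:v0+h,u0:u0+w]
    g=cv2.resize(p.min(2),None,fx=K,fy=K,interpolation=cv2.INTER_CUBIC)
    m=(g>th).astype(np.uint8)
    for q in cv2.findContours(m,cv2.RETR_EXTERNAL,cv2.CHAIN_APPROX_NONE)[0]:
        if cv2.contourArea(q)<5*K*K: continue
        b=cv2.boxPoints(cv2.minAreaRect(q))
        b=(b+.5)/K-.5+[u0,v0]
        print("area",cv2.contourArea(q)/K/K,"ctr",b.mean(0).round(1)); 
        for x in b: print("   px",x.round(1),(onz(c,*x,z)*1000).round(0))
print("top stack z90");blobs(t,(195,184,25,20),205,.09)
print("top blank0 z50");blobs(t,(185,210,20,14),190,.05)
print("scene stack");blobs(s,(205,225,25,20),190,.09)
print("scene blank0");blobs(s,(225,255,25,22),190,.05)
print("nest scene z.12");blobs(s,(305,118,30,28),185,.12)
print("nest top z.12");blobs(t,(362,205,35,25),150,.12)
f=400/60
P=lambda u,v,u0,v0:(u0+u/f-.5,v0+v/f-.5)
print("pin",tri(s,P(355,65,195,225),t,P(225,258,175,178)))
print("blank0 tip mid",tri(s,P(290,290,195,225),t,P(130,265,175,178)))
E
```

```text
top stack z90
area 70.953125 ctr [204.8 192.8]
   px [198.9 195.1] [576. 305.  90.]
   px [203.9 186.5] [608. 289.  90.]
   px [210.8 190.6] [594. 263.  90.]
   px [205.8 199.2] [562. 280.  90.]
top blank0 z50
area 64.015625 ctr [194.9 216.3]
   px [189.1 218.7] [495. 343.  50.]
   px [193.7 210.1] [527. 328.  50.]
   px [200.7 213.9] [514. 301.  50.]
   px [196.1 222.5] [482. 316.  50.]
scene stack
area 53.1171875 ctr [217.5 239.3]
   px [210.9 236.2] [614. 286.  90.]
   px [223.5 235.1] [581. 263.  90.]
   px [224.1 242.4] [565. 285.  90.]
   px [211.5 243.5] [597. 308.  90.]
scene blank0
area 83.9921875 ctr [235.3 267.2]
   px [228.3 265.5] [525. 329.  50.]
   px [236.4 260.2] [513. 301.  50.]
   px [242.2 269. ] [481. 319.  50.]
   px [234.1 274.3] [494. 347.  50.]
nest scene z.12
area 9.6953125 ctr [324.8 139. ]
   px [321.  139.7] [ 479. -272.  120.]
   px [326.4 135.5] [ 471. -304.  120.]
   px [328.6 138.3] [ 457. -293.  120.]
   px [323.3 142.6] [ 466. -261.  120.]
area 10.1953125 ctr [325.9 128.5]
   px [324.6 132. ] [ 485. -319.  120.]
   px [325.3 124.8] [ 499. -360.  120
[... 345 characters left out ...]
0.]
   px [316.7 120.9] [ 537. -365.  120.]
   px [327.4 121.9] [ 498. -381.  120.]
   px [327.2 123.5] [ 495. -371.  120.]
nest top z.12
area 17.25 ctr [369.1 214.7]
   px [366.7 212.4] [ 524. -287.  120.]
   px [371.6 212.4] [ 524. -304.  120.]
   px [371.6 216.9] [ 509. -303.  120.]
   px [366.7 216.9] [ 508. -286.  120.]
area 156.7109375 ctr [380.1 218.6]
   px [366.2 214.7] [ 516. -285.  120.]
   px [388.6 206.9] [ 545. -364.  120.]
   px [394.  222.4] [ 491. -380.  120.]
   px [371.6 230.3] [ 462. -302.  120.]
pin (array([0.49486393, 0.26030037, 0.15157465]), np.float64(0.001047312019867556))
blank0 tip mid (array([0.49737379, 0.3238515 , 0.0512178 ]), np.float64(0.006863597032570785))
```

```bash
cat >> h.py <<'E'
MAG=np.array([.5613,.2952,0]);MY=np.radians(-26)
NEST=None
def m2w(p,yaw=None,o=None):
    yaw=MY if yaw is None else yaw; o=MAG if o is None else o
    return R.from_euler("z",yaw).apply(p)+o
def w2m(p): return R.from_euler("z",-MY).apply(np.asarray(p)-MAG)
E
python3 - <<'E'
from h import *
s,t=load("scene0"),load("top0"); k=1.5625
def tt(a,b): return tri(s,(a[0]/k-.5,a[1]/k-.5),t,(b[0]/k-.5,b[1]/k-.5))
for n,a,b in(("oil",(320,407),(286,299)),("glue",(289,472),(212,316)),("bin corner",(298,408),(300,280)),("bin back/top",(285,330),(340,225)),("padlock",(438,195),(584,271)),("vise top",(490,285),(455,375)),("rackpin",(410,345),(378,220))):
    p,e=tt(a,b); print(n,(p*1e3).round(),"err",round(e*1e3),"mag",(w2m(p)*1e3).round())
def lab(c,img,u0,v0,f,pts,col):
    for p in pts:
        q=(proj(c,p)-[u0,v0]+.5)*f; cv2.circle(img,tuple(int(x) for x in q),2,col,-1)
ax=m2w([-.0455,0,.16])
M=[m2w([x/1e3,y/1e3,z/1e3]) for x,y,z in((-61.5,0,160),(-29.5,0,160),(-45.5,-60,157),(-78,-13,50),(-78,13,50),(42,13,90),(42,-13,90))]
a=crop(s,210,228,50,50,400,400);b=crop(t,178,180,50,50,400,400)
lab(s,a,210,228,8,M,(0,0,255));lab(t,b,178,180,8,M,(0,0,255))
NO,NY=np.array([.5025,-.3225,0]),np.radians(-71)
N=[m2w(np.array(p)/1e3,NY,NO) for p in((-8,16.5,120),(-8,-16.5,120),(35,16.5,120),(35,-16.5,120),(35,0,127),(-25.5,10,115),(-25.5,-10,115),(43,23,115),(-27,31,86),(-27,-31,86))]
c=crop(s,298,108,40,40,400,400);d=crop(t,358,198,40,40,400,400)
lab(s,c,298,108,10,N,(255,0,255));lab(t,d,358,198,10,N,(255,0,255))
cv2.imwrite("pics/m2.png",cv2.resize(np.vstack([np.hstack([a,b]),np.hstack([c,d])]),(600,600),interpolation=cv2.INTER_AREA))
E
```

```text
oil [590. 365.  82.] err 5 mag [-5. 75. 82.]
glue [543. 520. 124.] err 3 mag [-115.  195.  124.]
bin corner [656. 351.   4.] err 3 mag [61. 92.  4.]
bin back/top [763. 246.  86.] err 17 mag [203.  44.  86.]
padlock [ 679. -331.   69.] err 0 mag [ 380. -511.   69.]
vise top [415. -20. 161.] err 14 mag [   7. -348.  161.]
rackpin [630. 155. 135.] err 267 mag [123. -96. 135.]
```

View pics/m2.png

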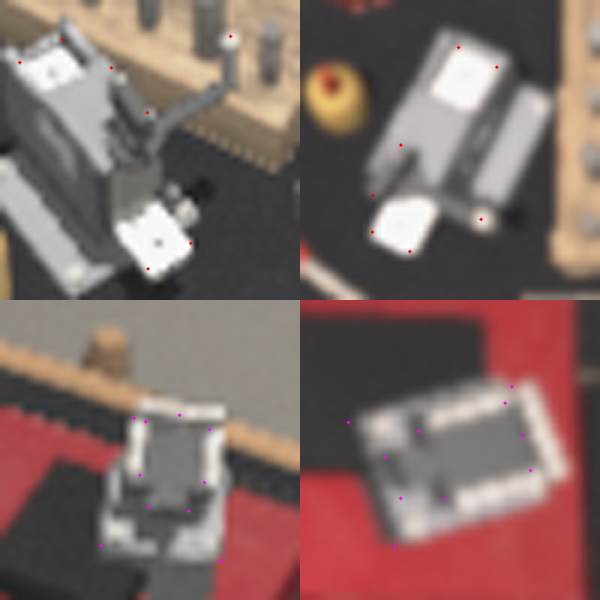

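The magazine estimate lands on the pin, the bar and the blank corners to about 1 px in both views (pin scene crop 230,37; top crop 484,217). The nest needs a shift of about 2 mm along its own x. Setting out to the lever pin.

>>> carry_out:
  plan:
    - [[0,0,-37,0,0,0,60],[0,0,-37,0,0,0,40],[-36.2,-14.4,0,0,0,0,40],[-36.2,-14.4,0,0,0,0,40],[-36.2,-14.4,0,0,0,0,40],[-36.2,-14.4,0,0,0,0,40],[-36.2,-14.4,0,0,0,0,40],[-36.2,-14.4,0,0,0,0,40],[-36.2,-14.4,0,0,0,0,40],[-36.2,-14.4,0,0,0,0,40],[-36.2,-14.4,0,0,0,0,40],[-36.2,-14.4,0,0,0,0,40],[-36.2,-14.4,0,0,0,0,40],[0,0,0,0,0,0.12,40],[0,0,0,0,0,0.12,40],[0,0,0,0,0,0.12,40],[0,0,0,0,0,0.12,40],[0,0,0,0,0,0.12,40],[0,0,0,0,0,0.12,40],[0,0,0,0,0,0.12,40]]
  squeeze: 15

```text
time_s: 1.77
ee_pos: [0.4939, 0.2604, 0.2494]
eef_rot: [-3.141, -0.0, 2.004]
force: [-0.8, 0.7, 0.4]
grip_width: 0.0396
grip_force: 0.0
```

```bash
cat >> h.py <<'E'
def obs():
    from station import telemetry
    return telemetry.get_obs()
def tool(yaw_y,lean=0,pitch_axis=None):
    "tool rotation: y at world yaw yaw_y(deg), z down leaned by lean(deg) so fingers point towards yaw_y-90"
    a=np.radians(yaw_y); y=np.array([np.cos(a),np.sin(a),0]); f=np.array([np.sin(a),-np.cos(a),0]); l=np.radians(lean)
    z=f*np.sin(l)-np.array([0,0,1])*np.cos(l)
    return np.c_[np.cross(y,z),y,z]
def delta(p,Rt=None,grasp=True):
    "shift in present tool axes (mm) so the grasp point comes to p, and rotvec to Rt"
    o=obs(); Rc=R.from_euler("xyz",o["eef_rot"]).as_matrix(); Rt=Rc if Rt is None else Rt
    tgt=np.asarray(p)+(Rt[:,2]*.019 if grasp else 0)
    print("t",round(o["time_s"],2),"tcp",(o["ee_pos"]*1e3).round(1),"shift",(Rc.T@(tgt-o["ee_pos"])*1e3).round(1),"rot",R.from_matrix(Rc.T@Rt).as_rotvec().round(3),
      "| after turn shift",(Rt.T@(tgt-o["ee_pos"])*1e3).round(1),"F",o["force"].round(1),"w",round(o["grip_width"]*1e3,1),"q",o["qpos"].round(2))
E
python3 - <<'E'
from h import *
delta([.4944,.261,.1465],tool(0))
delta([.4944,.261,.1465],tool(180))
E
```

```text
t 1.77 tcp [493.9 260.4 249.4] shift [  0.3   0.8 121.9] rot [-0.001  0.     0.433] | after turn shift [  0.6   0.5 121.9] F [-0.8  0.7  0.4] w 39.6 q [ 0.42  0.27  1.38 -0.    1.48 -0.01]
t 1.77 tcp [493.9 260.4 249.4] shift [  0.3   0.8 121.9] rot [-0.000e+00 -1.000e-03 -2.709e+00] | after turn shift [ -0.6  -0.5 121.9] F [-0.8  0.7  0.4] w 39.6 q [ 0.42  0.27  1.38 -0.    1.48 -0.01]
```

>>> carry_out:
  plan:
    - [[0,0,0,0,0,0.11,40],[0,0,0,0,0,0.11,40],[0,0,0,0,0,0.11,40],[0,0,0,0,0,0.1,40],[0.6,0.5,22,0,0,0,40],[0,0,22,0,0,0,40],[0,0,20,0,0,0,40],[0,0,20,0,0,0,40],[0,0,20,0,0,0,40],[0,0,17,0,0,0,40],[0,0,0,0,0,0,40],[0,0,0,0,0,0,8],[0,0,0,0,0,0,8],[0,0,0,0,0,0,8],[0,0,0,0,0,0,8],[0,0,0,0,0,0,8],[0,0,0,0,0,0,8]]
  squeeze: 10

```text
time_s: 3.18
ee_pos: [0.4947, 0.2612, 0.1292]
eef_rot: [3.141, -0.0, 1.58]
force: [1.0, -0.2, -0.7]
grip_width: 0.0085
grip_force: 0.0
```

```bash
python3 - <<'E'
from h import *
ax=m2w([-.0455,0,.1465])
for a in np.linspace(0,.9,7):
    d=-np.pi/2+a; p=ax+R.from_euler("z",MY).apply([.06*np.cos(d),.06*np.sin(d),0]); print(round(a,2),(p*1e3).round(1))
delta(ax+R.from_euler("z",MY).apply([0,-.06,0]))
E
```

```text
0.0 [494.1 261.2 146.5]
0.15 [502.5 257.9 146.5]
0.3 [511.2 255.9 146.5]
0.45 [520.2 255.1 146.5]
0.6 [529.1 255.8 146.5]
0.75 [537.9 257.8 146.5]
0.9 [546.3 261.  146.5]
t 3.18 tcp [494.7 261.2 129.2] shift [ 0.1 -0.5  1.7] rot [0. 0. 0.] | after turn shift [ 0.1 -0.5  1.7] F [ 1.  -0.2 -0.7] w 8.5 q [0.42 0.36 1.55 0.   1.23 0.41]
```

```bash
python3 - <<'E'
from h import *
from station import optics
o=obs(); print(o["grip_width"],o["grip_force"])
for n in("scene","top"): pickle.dump(optics.camera(n),open(n+"1.pkl","wb"))
s,t=load("scene1"),load("top1")
cv2.imwrite("pics/p5.png",np.hstack([crop(s,200,210,70,70,400,400),crop(t,170,170,70,70,400,400)]))
E
```

```text
0.00849012876919625 0.0
```

View pics/p5.png

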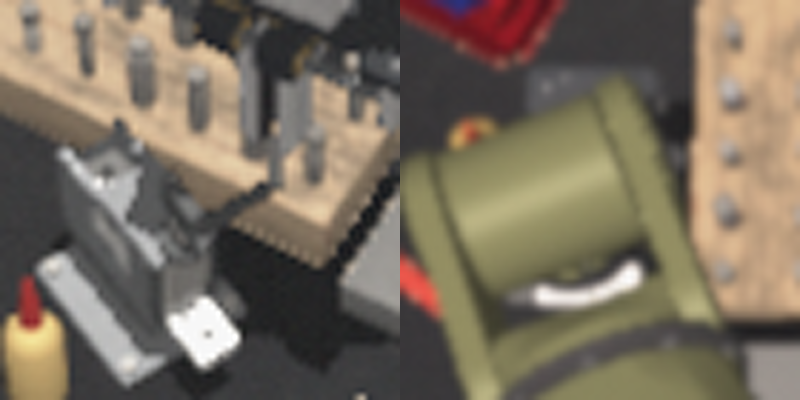

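The scene crop shows the pin at about (275,155), between or just in front of the fingers (255 and 295,150). Commanding a fuller close will tell which.

>>> carry_out:
  plan:
    - [[0,0,0,0,0,0,0],[0,0,0,0,0,0,0],[0,0,0,0,0,0,0],[0,0,0,0,0,0,0]]
  squeeze: 12

```text
time_s: 3.62
ee_pos: [0.4945, 0.2611, 0.1287]
eef_rot: [-3.142, 0.0, 1.58]
force: [0.6, 0.8, -0.2]
grip_width: 0.0005
grip_force: 0.0
```

```bash
python3 - <<'E'
from h import *
from station import optics
pickle.dump(optics.camera("scene"),open("scene2.pkl","wb"))
s=load("scene2"); o=obs()
print("tcp in crop px",((proj(s,o["ee_pos"])-[235,215]+.5)*15).round())
for z in(.117,.157): print("pin est",((proj(s,m2w([-.0455,-.06,z]))-[235,215]+.5)*15).round())
cv2.imwrite("pics/p6.png",crop(s,235,215,40,40,600,600))
E
```

```text
tcp in crop px [201. 366.]
pin est [202. 401.]
pin est [202. 286.]
```

View pics/p6.png

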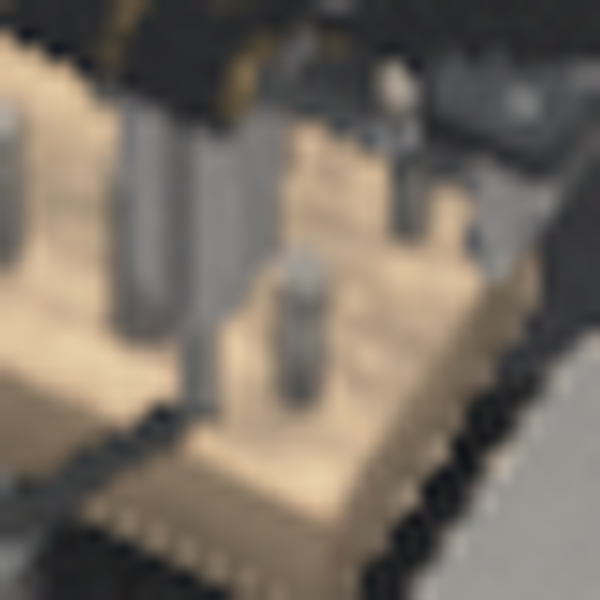

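The closed fingertips (about 190,335) sit beside the pin (200,300–410), which seems to stand in front of them. I'll check the camera calibration against the known start TCP.

```bash
python3 - <<'E'
from h import *
s,t=load("scene0"),load("top0"); s2=load("scene2")
p0=np.array([.1581,.5265,.1752]);y=np.array([.2878,.9577,0]);x=np.array([-.9577,.2878,0])
def mk(c,u0,v0,w,f,pts):
    im=crop(c,u0,v0,w,w,int(w*f),int(w*f))
    for p in pts:
        q=(proj(c,p)-[u0,v0]+.5)*f; cv2.circle(im,tuple(int(a) for a in q),2,(0,0,255),-1)
    return im
P=[p0+y*.047,p0-y*.047,p0]
for c in(s,t): print([proj(c,p).round(1) for p in P])
a=mk(s,270,324,60,6.6667,P);b=mk(t,55,285,90,400/90,P)
ee=np.array([.4945,.2611,.1287])
d=mk(s2,238,222,25,16,[ee+[0,.008,0],ee-[0,.008,0],m2w([-.0455,-.06,.157])])
e=mk(load("scene0"),238,222,25,16,[m2w([-.0455,-.06,.157])])
im=np.vstack([np.hstack([a,b]),np.hstack([d,e])])
cv2.imwrite("pics/p7.png",cv2.resize(im,(600,600),interpolation=cv2.INTER_AREA))
E
```

```text
[array([304.8, 384.1]), array([330.9, 355. ]), array([318.1, 369.2])]
[array([103.8, 314.8]), array([131.6, 324.5]), array([117.7, 319.6])]
```

View pics/p7.png

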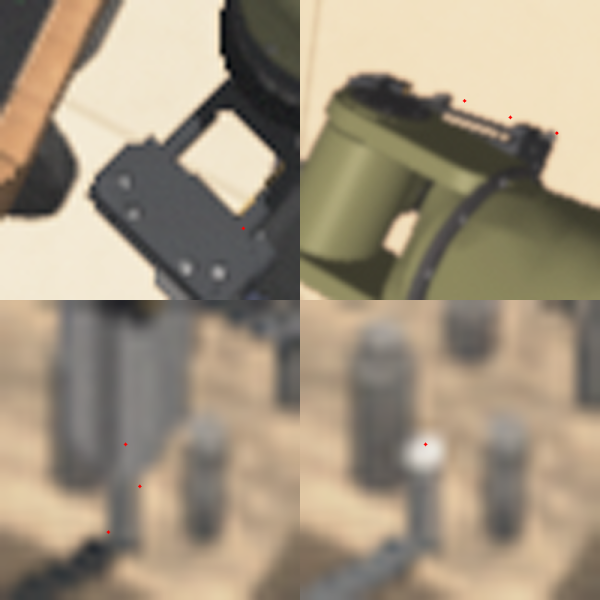

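The left "finger" is a rack punch behind. The shut fingers end above and behind the visible pin column (125,475–550), so the pin stands nearer the camera, at higher y. I'll open, slide 12 mm towards +y with the pin passing into the gap, and close again.

>>> carry_out:
  plan:
    - [[0,0,0,0,0,0,40],[0,0,0,0,0,0,40],[0,0,0,0,0,0,40],[0,0,0,0,0,0,40],[6,0,0,0,0,0,40],[6,0,0,0,0,0,40],[0,0,0,0,0,0,0],[0,0,0,0,0,0,0],[0,0,0,0,0,0,0],[0,0,0,0,0,0,0],[0,0,0,0,0,0,0],[0,0,0,0,0,0,0],[0,0,0,0,0,0,0]]
  squeeze: 10

```text
time_s: 4.75
ee_pos: [0.4944, 0.273, 0.1288]
eef_rot: [3.142, -0.0, 1.58]
force: [-0.2, -0.1, 0.5]
grip_width: 0.0008
grip_force: 0.0
```

```bash
python3 - <<'E'
from h import *
from station import optics
pickle.dump(optics.camera("scene"),open("scene3.pkl","wb"))
ims=[]
for n in("scene0","scene2","scene3"):
    ims.append(load(n)["pixels"][226:246,240:260].mean(2).astype(int))
for n,g in zip("023",ims):
    print(n); print("\n".join(" ".join(f"{v:3d}" for v in r) for r in g))
s=load("scene3"); print(proj(s,obs()["ee_pos"]), proj(s,m2w([-.0455,-.06,.157])))
E
```

```text
0
167 155 133 112 120 119 124 146 160 146 118  96  91 105 146 167 155 156 169 179
164 153 127 125 123 123 124 137 164 161 151 133 124 141 164 169 163 160 172 179
147 139 116 122 127 123 115 134 170 175 175 163 153 155 161 160 161 167 174 178
153 142 108  99 107 107 112 136 170 167 170 165 157 155 154 152 149 156 167 174
167 155 113  99 103 106 110 137 170 159 159 162 158 157 159 159 158 155 158 162
167 155 116  95 101 103 104 130 168 162 162 169 168 159 155 159 163 165 166 164
171 155 114  93  97  99  98 124 159 159 159 161 169 165 156 155 157 161 164 168
184 169 119  94  95  94 103 151 197 189 155 150 157 155 147 151 145 151 161 160
191 179 123  93  89  91 124 195 226 216 160 159 152 127 122 129 126 151 173 164
185 176 121  92  92  91 121 181 206 188 164 167 157 126 106 105 115 153 174 165
181 165 114  90  93  91  92 119 142 143 172 168 157 124 111 111 124 159 159 154
196 183 148 109  98  98 110 108 118 149 187 181 156 115 114 117 129 165 167 161
201 201 190 167 153 144 138 108 120 149 191 188 167 119 108 111 122 158 169 181
195 197 200 196 191 185 161 111 120 146 186 184 172 122  9
[... 3061 characters left out ...]
 162
199 199 187 147  93 101 130 130 122 145 191 188 166 119 106 111 121 154 169 181
194 195 200 187 154 157 150 118 115 138 185 183 171 121  97 100 119 157 159 173
186 191 194 195 195 195 171 106 106 135 174 171 159 115  88  91 124 170 157 159
163 178 191 191 184 153 139 100 107 130 167 162 152 125  92  93 138 180 172 168
125 147 168 169 130  55  65  80  93 116 159 159 157 143 126 135 161 183 183 177
110 106 104 107  61  59  60  97 137 141 161 158 156 153 156 163 175 180 184 180
 86  81  56  62  60  61  74 130 177 180 172 166 164 167 171 172 173 175 181 173
 53  60  62  61  73  91 101 129 149 172 182 185 178 179 184 188 187 183 172 145
[245.93376622 241.78560774] [247.99808527 233.55859268]
```

The pixel dump shows the fingertips end about 5 px higher than the TCP should project (v≈236, expected ≈241) and hide the pin. So the tips seem to be near pin-top height. I'll go back over the pin with open fingers and lower a little; nothing lies under the fingers there.

>>> carry_out:
  plan:
    - [[0,0,0,0,0,0,40],[0,0,0,0,0,0,40],[0,0,0,0,0,0,40],[0,0,0,0,0,0,40],[-6,0,0,0,0,0,40],[-6,0,0,0,0,0,40],[0,0,4,0,0,0,40],[0,0,4,0,0,0,40],[0,0,4,0,0,0,40],[0,0,0,0,0,0,0],[0,0,0,0,0,0,0],[0,0,0,0,0,0,0],[0,0,0,0,0,0,0],[0,0,0,0,0,0,0],[0,0,0,0,0,0,0],[0,0,0,0,0,0,0]]
  squeeze: 10

```text
time_s: 6.13
ee_pos: [0.4945, 0.2612, 0.1169]
eef_rot: [3.141, -0.0, 1.58]
force: [-0.2, -0.4, 0.7]
grip_width: 0.0095
grip_force: 10.0
```

```bash
python3 - <<'E'
from h import *
from station import optics
pickle.dump(optics.camera("scene"),open("scene4.pkl","wb"))
g=load("scene4")["pixels"][226:246,240:260].mean(2).astype(int)
print("\n".join(" ".join(f"{v:3d}" for v in r) for r in g))
delta([.4944,.261,.1465])
E
```

```text
166 152 129 130 116  72  34  39  56  75  50  64 103 118 118 127 119 105  78  95
161 152 129 129 118  70  35  38  78 114  97  91 115 120 139 170 164 151 134 132
147 142 130 130 117  72  36  37  82 129 127 122 123 121 135 159 162 166 174 164
154 147 132 129 117  72  34  39  83 130 130 128 123 121 131 151 149 155 166 173
165 158 135 128 118  71  35  35  82 129 129 129 123 122 134 160 157 153 157 163
164 161 142 129 118  72  37  38  84 130 130 127 123 121 132 157 161 166 165 164
170 159 136 129 117  71  38  41  86 130 130 128 121 120 133 156 157 159 164 166
183 166 117 129 116  71  47  64  97 129 129 126 119 120 132 150 145 152 160 159
191 173 111 129 117  72  60  96 110 128 129 126 117 119 120 128 126 150 171 165
183 170 117 123 117  70  67 109 118 129 129 125 118 116 105 104 112 154 170 164
181 164 117 105 110  79  79 103 118 129 130 125 112 107 110 110 125 158 159 152
194 182 150 113 103  94 110 107 116 129 130 123 109 106 114 117 129 165 166 162
200 201 189 165 153 144 138 107 117 129 131 136 144 120 108 111 121 156 167 180
193 196 199 196 191 185 161 107 114 133 156 161 170 122  97 100 119 158 160 173
186 191 195 194 194 196 172 105 107 135 176 169 158 116  85  91 126 170 158 157
163 180 191 191 183 155 140  98 108 128 167 163 153 123  92  92 137 179 173 166
124 147 168 169 131  56  64  80  94 116 159 159 156 144 125 133 161 184 184 178
110 107 102 106  58  64  62  96 141 142 160 158 156 152 155 164 175 179 185 181
 88  83  57  62  63  63  75 129 175 179 172 165 164 166 171 173 174 174 182 174
 56  61  61  61  72  92 100 128 151 171 183 185 178 181 185 188 187 182 173 146
t 6.18 tcp [494.6 261.2 116.9] shift [ -0.2  -0.2 -10.6] rot [0. 0. 0.] | after turn shift [ -0.2  -0.2 -10.6] F [-0.1  0.4  0.7] w 9.4 q [0.42 0.37 1.56 0.   1.2  0.41]
```

```bash
python3 - <<'E'
from h import *
from scipy.optimize import brentq
s=load("scene2")
for e,v in(((.4945,.2611,.1287),235.7),((.4944,.273,.1288),238.6)):
    for hw in(.006,.008,.011):
        print(hw,brentq(lambda d:proj(s,np.array(e)+[0,hw,d])[1]-v,-.05,.08), proj(s,np.array(e)+[0,hw,.028]))
# right finger in scene4: -x finger inner-bottom near corner at about (248.5..251,238.3)
print(brentq(lambda d:proj(s,np.array([.4945-.005,.2612+.008,.1169])+[0,0,d])[1]-238.4,-.05,.08))
E
```

```text
0.006 0.024323365478877836 [246.90362036 234.98202736]
0.008 0.026803922090639934 [246.57004947 235.46621109]
0.011 0.030524757008278953 [246.06851867 236.19419146]
0.006 0.024252423422133823 [244.93909536 237.87067556]
0.008 0.02676969378361571 [244.60177168 238.36034153]
0.011 0.030545599325835126 [244.09459169 239.09657439]
0.02834242411731498
```

The tips are really about 27–28 mm higher than the reported TCP, and both contact and camera agree. The pin is gripped only at its top, so I'll lower 14 mm with loose fingers, regrip and swing the lever back.

>>> carry_out:
  plan:
    - [[0,0,0,0,0,0,20],[0,0,0,0,0,0,20],[0,0,7,0,0,0,20],[0,0,7,0,0,0,20],[0,0,0,0,0,0,0],[0,0,0,0,0,0,0],[0,0,0,0,0,0,0],[-3.3,8.4,0,0,0,0,0],[-2,8.7,0,0,0,0,0],[-0.8,9,0,0,0,0,0],[0.7,8.9,0,0,0,0,0],[2,8.8,0,0,0,0,0],[3.2,8.4,0,0,0,0,0],[0,0,0,0,0,0,0],[0.7,1.6,0,0,0,0,0],[0,0,0,0,0,0,0],[0,0,0,0,0,0,0]]
  squeeze: 15

```text
time_s: 7.6
ee_pos: [0.5466, 0.2608, 0.1024]
eef_rot: [-3.135, 0.003, 1.58]
force: [-20.1, -10.7, 5.5]
grip_width: 0.0097
grip_force: 15.0
```

The lever is on its stop (20 N reaction at 0.9 rad). Releasing and moving above the adjuster bar.

>>> carry_out:
  plan:
    - [[-0.7,-1.6,0,0,0,0,0],[0,0,0,0,0,0,30],[0,0,0,0,0,0,30],[0,0,0,0,0,0,30],[0,0,-15,0,0,0,30],[0,0,-20,0,0,0,30],[0,0,-20,0,0,0,30],[27,-13,0,0,0,0,30],[27,-13,0,0,0,0,30],[0,0,0,0,0,-0.115,30],[0,0,0,0,0,-0.115,30],[0,0,0,0,0,-0.115,30],[0,0,0,0,0,-0.115,30],[0,0,0,0,0,-0.115,30],[0,0,0,0,0,-0.115,30],[0,0,0,0,0,-0.115,30],[0,0,0,0,0,-0.115,30],[0,0,0,0,0,-0.115,30],[0,0,0,0,0,0,30]]

```text
time_s: 9.18
ee_pos: [0.5208, 0.3153, 0.1581]
eef_rot: [3.141, 0.001, 2.62]
force: [0.6, -0.3, 0.5]
grip_width: 0.0296
grip_force: 0.0
```

```bash
python3 - <<'E'
from h import *
from station import optics
pickle.dump(optics.camera("scene"),open("scene5.pkl","wb"))
s=load("scene5"); im=crop(s,210,218,50,40,750,600)
p=obs()["ee_pos"]+[0,0,.0275]
for q in(p,m2w([-.0455,0,.16]),m2w([-.0615,0,.16]),m2w([-.0295,0,.16])):
    u=(proj(s,q)-[210,218]+.5)*15; cv2.circle(im,tuple(int(a) for a in u),3,(0,0,255),-1)
cv2.imwrite("pics/p8.png",im)
delta([.5204,.3151,.122],tool(60))
delta([.5204,.3151,.122],tool(64))
E
```

```text
t 9.23 tcp [520.7 315.3 158. ] shift [ 0.2 -0.3 55. ] rot [ 0.001  0.    -0.005] | after turn shift [ 0.2 -0.3 55. ] F [-0.3  0.9 -0.2] w 30.5 q [ 0.48  0.44  1.37  0.    1.33 -0.56]
t 9.23 tcp [520.7 315.3 158. ] shift [ 0.2 -0.3 55. ] rot [ 0.001  0.    -0.075] | after turn shift [ 0.2 -0.3 55. ] F [-0.3  0.9 -0.2] w 30.5 q [ 0.48  0.44  1.37  0.    1.33 -0.56]
```

View pics/p8.png

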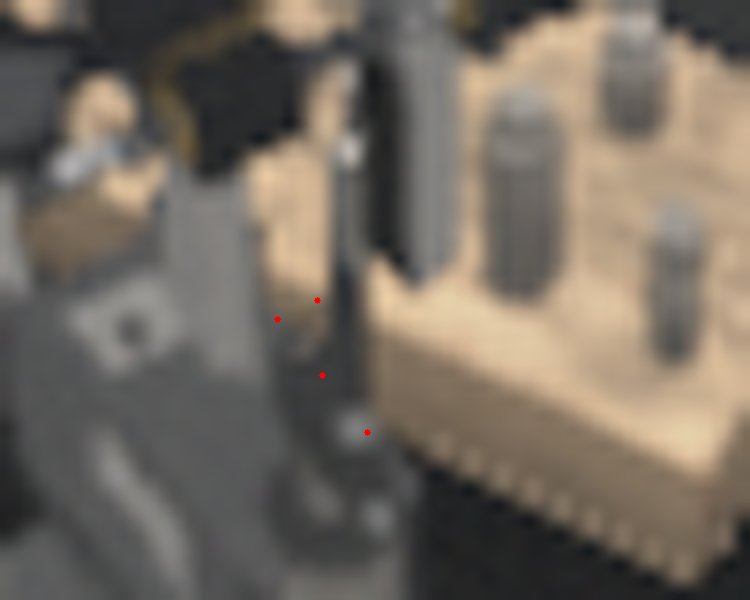

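The crop shows the open fingers (210 and 420,250) straddling the bar (bar end at 355,430) and the lever pin swung back (345,150). Descending and gripping.

>>> carry_out:
  plan:
    - [[0,0,15,0,0,0,30],[0,0,15,0,0,0,30],[0,0,13,0,0,0,30],[0,0,10,0,0,0,30],[0,0,0,0,0,0,0],[0,0,0,0,0,0,0],[0,0,0,0,0,0,0],[0,0,0,0,0,0,0],[0,0,0,0,0,0,0],[0,0,0,0,0,0,0]]
  squeeze: 20

```text
time_s: 10.07
ee_pos: [0.5203, 0.3147, 0.1057]
eef_rot: [-3.141, 0.001, 2.614]
force: [-3.0, -4.7, 3.2]
grip_width: 0.0098
grip_force: 20.0
```

```bash
python3 - <<'E'
from h import *
o=obs(); print(o["moment"].round(3),o["force"].round(1))
delta([.5204,.3151,.124],tool(64-68.75))
E
```

```text
[-0.863  0.519 -0.002] [-3.  -4.7  3.2]
t 10.07 tcp [520.3 314.7 105.7] shift [0.1 0.4 0.7] rot [0.000e+00 1.000e-03 1.126e+00] | after turn shift [0.4 0.  0.7] F [-3.  -4.7  3.2] w 9.8 q [ 0.48  0.49  1.43 -0.    1.23 -0.56]
```

>>> carry_out:
  plan:
    - [[0,-0.4,0,0,0,0,0],[0,0,0,0,0,0.1126,0],[0,0,0,0,0,0.1126,0],[0,0,0,0,0,0.1126,0],[0,0,0,0,0,0.1126,0],[0,0,0,0,0,0.1126,0],[0,0,0,0,0,0.1126,0],[0,0,0,0,0,0.1126,0],[0,0,0,0,0,0.1126,0],[0,0,0,0,0,0.1126,0],[0,0,0,0,0,0.1126,0],[0,0,0,0,0,0,0],[0,0,0,0,0,0,0]]
  squeeze: 20

```text
time_s: 11.15
ee_pos: [0.5192, 0.3142, 0.1057]
eef_rot: [-3.14, 0.001, 1.488]
force: [-10.9, -8.2, 8.4]
grip_width: 0.0098
grip_force: 20.0
```

```bash
python3 - <<'E'
from h import *
o=obs(); print(o["moment"].round(3))
delta([.5204,.3151,.124],tool(64-68.75))
E
```

```text
[-1.601  2.156 -0.06 ]
t 11.15 tcp [519.2 314.2 105.7] shift [1.  1.1 0.7] rot [-0.002  0.001 -0.   ] | after turn shift [1.  1.1 0.7] F [-10.9  -8.2   8.4] w 9.8 q [ 0.48  0.49  1.43 -0.    1.23  0.57]
```

The adjuster is at tool yaw −4.75°, i.e. 1.20 rad relative to the magazine. Releasing and going back to the lever pin.

>>> carry_out:
  plan:
    - [[0,0,0,0,0,0,30],[0,0,0,0,0,0,30],[0,0,0,0,0,0,30],[0,0,-12,0,0,0,30],[0,0,-20,0,0,0,30],[0,0,-20,0,0,0,30],[-25.5,16,0,0,0,0,30],[-25.5,16,0,0,0,0,30],[0,0,0,0,0,0,30]]

```text
time_s: 11.9
ee_pos: [0.5498, 0.258, 0.1581]
eef_rot: [3.14, -0.0, 1.486]
force: [0.3, -1.7, -0.1]
grip_width: 0.0298
grip_force: 0.0
```

```bash
python3 - <<'E'
from h import *
from station import optics
pickle.dump(optics.camera("scene"),open("scene6.pkl","wb"))
delta([.5466,.2608,.1024],grasp=False)
E
```

```text
t 11.95 tcp [548.8 259.7 157.8] shift [ 0.9 -2.4 55.4] rot [0. 0. 0.] | after turn shift [ 0.9 -2.4 55.4] F [ 0.1  0.7 -0. ] w 29.7 q [ 0.38  0.44  1.37 -0.    1.33  0.47]
```

>>> carry_out:
  plan:
    - [[0.9,-2.4,10,0,0,0,30],[0,0,15,0,0,0,30],[0,0,15,0,0,0,30],[0,0,15,0,0,0,30],[0,0,0,0,0,0,0],[0,0,0,0,0,0,0],[0,0,0,0,0,0,0],[0,0,0,0,0,0,0],[-3.9,-8.1,0,0,0,0,0],[-2.7,-8.6,0,0,0,0,0],[-1.4,-8.8,0,0,0,0,0],[0,-9,0,0,0,0,0],[1.3,-8.8,0,0,0,0,0],[2.6,-8.6,0,0,0,0,0],[0,0,0,0,0,0,0],[0.6,-1.6,0,0,0,0,0],[0,0,0,0,0,0,0],[0,0,0,0,0,0,0]]
  squeeze: 15

```text
time_s: 13.45
ee_pos: [0.4936, 0.2626, 0.1026]
eef_rot: [3.137, 0.001, 1.489]
force: [14.3, -11.4, -0.9]
grip_width: 0.0097
grip_force: 15.0
```

Lock tight on its stop (18 N tangential). Releasing, lifting, turning for the blank.

>>> carry_out:
  plan:
    - [[0,1.5,0,0,0,0,0],[0,0,0,0,0,0,30],[0,0,0,0,0,0,30],[0,0,0,0,0,0,30],[0,0,-15,0,0,0,30],[0,0,-25,0,0,0,50],[0,0,-35,0,0,0,50],[0,0,-35,0,0,0,50],[0,0,0,0,0,-0.12,50],[0,0,0,0,0,-0.12,50],[0,0,0,0,0,-0.12,50],[0,0,0,0,0,-0.12,50],[0,0,0,0,0,-0.12,50],[0,0,0,0,0,-0.12,50],[0,0,0,0,0,-0.12,50],[0,0,0,0,0,-0.12,50],[0,0,0,0,0,-0.12,50],[0,0,0,0,0,-0.12,50]]

```text
time_s: 14.95
ee_pos: [0.4929, 0.2637, 0.2117]
eef_rot: [3.142, -0.0, 2.695]
force: [-0.2, -0.3, -1.0]
grip_width: 0.0499
grip_force: 0.0
```

```bash
sed -i 's/Rt\[:,2\]\*.019 if grasp/Rt[:,2]*OFF if grasp/' h.py; echo 'OFF=.019+.0275' >> h.py; python3 - <<'E'
from h import *
Rt=tool(64,35); print(Rt[:,2])
g=m2w([-.068,0,.045]); print(g)
delta(g-Rt[:,2]*.1,Rt)
E
```

```text
[ 0.51552709 -0.25143936 -0.81915204]
[0.500182   0.32500924 0.045     ]
t 14.95 tcp [492.9 263.7 211.7] shift [ 50.5  58.7 122.9] rot [ 0.002 -0.611  0.007] | after turn shift [112.3  58.3  71.3] F [-0.2 -0.3 -1. ] w 49.9 q [ 0.43  0.3   1.44  0.    1.4  -0.7 ]
```

>>> carry_out:
  plan:
    - [[25,29,0,0,0,0,50],[25,29,0,0,0,0,50],[0,0,0,0,-0.102,0,50],[0,0,0,0,-0.102,0,50],[0,0,0,0,-0.102,0,50],[0,0,0,0,-0.102,0,50],[0,0,0,0,-0.102,0,50],[0,0,0,0,-0.101,0,50],[0,0,0,0,0,0,50]]

```text
time_s: 15.7
ee_pos: [0.4715, 0.3382, 0.2101]
eef_rot: [-3.138, 0.615, 2.694]
force: [0.4, -0.2, -1.2]
grip_width: 0.0501
grip_force: 0.0
```

```bash
python3 - <<'E'
from h import *
from station import optics
Rt=tool(64,35)
g=m2w([-.068,0,.045])
delta(g-Rt[:,2]*.1,Rt); o=obs()
for n in("scene","top"): pickle.dump(optics.camera(n),open(n+"7.pkl","wb"))
s,t=load("scene7"),load("top7")
def mk(c,u0,v0,w,pts,col):
    f=400/w; im=crop(c,u0,v0,w,w,400,400)
    for p,k in zip(pts,col):
        q=(proj(c,p)-[u0,v0]+.5)*f; cv2.circle(im,tuple(int(a) for a in q),2,k,-1)
    return im
Rc=R.from_euler("xyz",o["eef_rot"]).as_matrix(); e=o["ee_pos"]
y=Rc[:,1]*.025; A=e-Rc[:,2]*.0275; B=e+[0,0,.0275]
pts=[A+y,A-y,B+y,B-y]; col=[(0,0,255)]*2+[(255,0,255)]*2
print([proj(s,p).round() for p in pts])
cv2.imwrite("pics/p9.png",np.hstack([mk(s,200,215,70,pts,col),mk(t,165,175,70,pts,col)]))
E
```

```text
t 15.7 tcp [471.5 338.2 210.1] shift [69.2  1.1 99.6] rot [0.    0.004 0.005] | after turn shift [68.8  0.8 99.8] F [ 0.4 -0.2 -1.2] w 50.1 q [ 0.85  0.25  1.63 -0.65  1.16 -0.04]
[array([237., 250.]), array([252., 241.]), array([234., 244.]), array([249., 236.])]
```

View pics/p9.png

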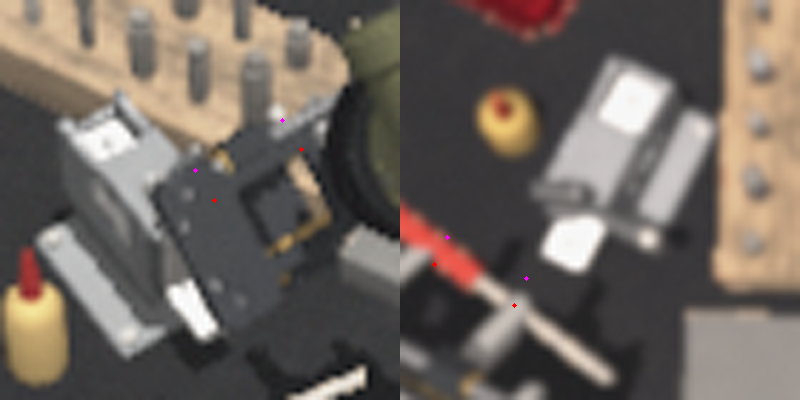

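The view shows the bar turned to nearly horizontal (535–588,190 in the top crop), and the fingertip lies at the red dot (515,305). So the offset of 27.5 mm is along the tool axis. The lever pin is back at (650,238). Approaching the blank.

>>> carry_out:
  plan:
    - [[23,0.8,0,0,0,0,50],[23,0,0,0,0,0,50],[23,0,0,0,0,0,50],[0,0,20,0,0,0,50],[0,0,20,0,0,0,50],[0,0,20,0,0,0,50],[0,0,15,0,0,0,50],[0,0,15,0,0,0,50],[0,0,10,0,0,0,50],[0,0,0,0,0,0,50],[0,0,0,0,0,0,0],[0,0,0,0,0,0,0],[0,0,0,0,0,0,0],[0,0,0,0,0,0,0],[0,0,0,0,0,0,0],[0,0,0,0,0,0,0],[0,0,0,0,0,0,0]]
  squeeze: 35

```text
time_s: 17.22
ee_pos: [0.4748, 0.3377, 0.0904]
eef_rot: [3.141, 0.611, 2.689]
force: [-0.1, 0.6, -0.5]
grip_width: 0.0069
grip_force: 0.0
```

```bash
python3 - <<'E'
from h import *
delta(m2w([-.068,0,.045]),tool(64,35))
E
```

```text
t 17.22 tcp [474.8 337.7  90.4] shift [  2.8  -0.3 100. ] rot [0.001 0.    0.001] | after turn shift [  2.8  -0.3 100. ] F [-0.1  0.6 -0.5] w 6.9 q [ 0.84  0.4   1.74 -0.74  0.96  0.15]
```

I had left out the last 100 mm of the approach, so the fingers closed in air. Reopening and going on.

>>> carry_out:
  plan:
    - [[0,0,0,0,0,0,50],[0,0,0,0,0,0,50],[0,0,0,0,0,0,50],[0,0,0,0,0,0,50],[2.5,0,20,0,0,0,50],[0,0,20,0,0,0,50],[0,0,20,0,0,0,50],[0,0,15,0,0,0,50],[0,0,15,0,0,0,50],[0,0,10,0,0,0,50],[0,0,0,0,0,0,50],[0,0,0,0,0,0,0],[0,0,0,0,0,0,0],[0,0,0,0,0,0,0],[0,0,0,0,0,0,0],[0,0,0,0,0,0,0]]
  squeeze: 35

```text
time_s: 18.55
ee_pos: [0.5246, 0.3138, 0.0076]
eef_rot: [3.141, 0.611, 2.688]
force: [-2.8, 0.6, 4.1]
grip_width: 0.0257
grip_force: 35.0
```

```bash
python3 - <<'E'
from h import *
delta(m2w([-.068,0,.045]),tool(64,35))
E
```

```text
t 18.55 tcp [524.6 313.8   7.6] shift [ 0.5 -0.6  0.5] rot [0.001 0.    0.001] | after turn shift [ 0.5 -0.6  0.5] F [-2.8  0.6  4.1] w 25.7 q [ 0.74  0.56  1.73 -0.84  0.8   0.22]
```

>>> carry_out:
  plan:
    - [[4.1,0,-2.87,0,0,0,0],[8.2,0,-5.74,0,0,0,0],[8.2,0,-5.74,0,0,0,0],[8.2,0,-5.74,0,0,0,0],[8.2,0,-5.74,0,0,0,0],[8.2,0,-5.74,0,0,0,0],[8.2,0,-5.74,0,0,0,0],[8.2,0,-5.74,0,0,0,0],[8.2,0,-5.74,0,0,0,0]]
  squeeze: 35

```text
time_s: 19.3
ee_pos: [0.4468, 0.351, 0.0066]
eef_rot: [-3.141, 0.611, 2.689]
force: [-0.2, -0.0, -0.6]
grip_width: 0.0255
grip_force: 35.0
```

```bash
cat >> h.py <<'E'
def whites(c,box,z,th=185,K=8,amin=8):
    u0,v0,w,h=box; g=cv2.resize(c["pixels"][v0:v0+h,u0:u0+w].min(2),None,fx=K,fy=K,interpolation=cv2.INTER_CUBIC)
    for q in cv2.findContours((g>th).astype(np.uint8),cv2.RETR_EXTERNAL,cv2.CHAIN_APPROX_NONE)[0]:
        if cv2.contourArea(q)<amin*K*K: continue
        b=(cv2.boxPoints(cv2.minAreaRect(q))+.5)/K-.5+[u0,v0]
        print("area",round(cv2.contourArea(q)/K/K),[tuple((onz(c,*x,z)*1e3).round(0)[:2]) for x in b], b.mean(0).round(1))
E
python3 - <<'E'
from h import *
from station import optics
for n in("scene","top"): pickle.dump(optics.camera(n),open(n+"8.pkl","wb"))
print("stack z80");whites(load("top8"),(190,180,30,25),.08,195)
print("stack z90");whites(load("top8"),(190,180,30,25),.09,195)
print("blank");whites(load("scene8"),(210,235,60,55),.05)
print("blank top");whites(load("top8"),(170,205,40,40),.05)
delta([0,0,0])
E
```

```text
stack z80
area 11 [(np.float64(546.0), np.float64(261.0)), (np.float64(565.0), np.float64(250.0)), (np.float64(561.0), np.float64(242.0)), (np.float64(541.0), np.float64(253.0))] [213.8 202.3]
area 66 [(np.float64(577.0), np.float64(307.0)), (np.float64(608.0), np.float64(290.0)), (np.float64(593.0), np.float64(265.0)), (np.float64(563.0), np.float64(281.0))] [204.8 193.4]
stack z90
area 11 [(np.float64(544.0), np.float64(260.0)), (np.float64(564.0), np.float64(249.0)), (np.float64(559.0), np.float64(241.0)), (np.float64(540.0), np.float64(252.0))] [213.8 202.3]
area 66 [(np.float64(575.0), np.float64(305.0)), (np.float64(606.0), np.float64(289.0)), (np.float64(591.0), np.float64(264.0)), (np.float64(561.0), np.float64(280.0))] [204.8 193.4]
blank
area 155 [(np.float64(498.0), np.float64(352.0)), (np.float64(479.0), np.float64(315.0)), (np.float64(427.0), np.float64(349.0)), (np.float64(446.0), np.float64(385.0))] [242.5 279.7]
area 79 [(np.float64(600.0), np.float64(337.0)), (np.float64(596.0), np.float64(322.0)), (np.float64(521.0), np.float64(356.0)), (np.float64(526.0), np.float64(370.0))] [215.7 264.7]
area 99 [(np.float64(631.0), np.float64(267.0)), (np.float64(624.0), np.float64(227.0)), (np.float64(546.0), np.float64(258.0)), (np.float64(555.0), np.float64(297.0))] [222.2 241.3]
blank top
area 204 [(np.float64(418.0), np.float64(384.0)), (np.float64(498.0), np.float64(348.0)), (np.float64(480.0), np.float64(311.0)), (np.float64(400.0), np.float64(347.0))] [187.  231.4]
area 10 [(np.float64(548.0), np.float64(322.0)), (np.float64(548.0), np.float64(299.0)), (np.float64(536.0), np.float64(298.0)), (np.float64(536.0), np.float64(321.0))] [198.8 206.2]
t 19.4 tcp [446.8 351.4   6.7] shift [ 207.8 -511.1  -90.5] rot [0. 0. 0.] | after turn shift [ 207.8 -511.1  -90.5] F [ 0.6  0.3 -1.2] w 25.4 q [ 0.9   0.53  1.79 -0.83  0.87  0.35]
```

The blank came free and the stack dropped to 80 mm. Lifting.

>>> carry_out:
  plan:
    - [[-5,0,-7,0,0,0,0],[-12,0,-17,0,0,0,0],[-19.5,0,-28,0,0,0,0],[-19.5,0,-28,0,0,0,0],[-19.5,0,-28,0,0,0,0],[-19.5,0,-28,0,0,0,0],[-19.5,0,-28,0,0,0,0]]
  squeeze: 45

```text
time_s: 19.98
ee_pos: [0.4478, 0.3501, 0.2093]
eef_rot: [3.141, 0.61, 2.688]
force: [0.8, 0.0, -0.7]
grip_width: 0.0255
grip_force: 45.0
```

```bash
cat >> h.py <<'E'
NEST=np.array([.503,-.3245,0]);NY=np.radians(-71)
def n2w(p): return R.from_euler("z",NY).apply(p)+NEST
E
python3 - <<'E'
from h import *
Rt=tool(19,35)
delta(n2w([-.080,0,.200]),Rt)
print("after rot target tcp",(n2w([-.080,0,.200])+Rt[:,2]*OFF)*1e3)
E
```

```text
t 19.98 tcp [447.8 350.1 209.3] shift [-224.8 -544.6  214.8] rot [ 0.451 -0.001  0.644] | after turn shift [-466.3 -167.5  384.4] F [ 0.8  0.  -0.7] w 25.5 q [ 0.9   0.24  1.64 -0.65  1.19  0.01]
after rot target tcp [ 485.63787496 -274.07672759  161.90942994]
```

>>> carry_out:
  plan:
    - [[-4,-8.5,2.8,0,0,0,0],[-8,-17,5.5,0,0,0,0],[-12,-25.5,8.3,0,0,0,0],[-15.8,-34,11,0,0,0,0],[-15.8,-34,11,0,0,0,0],[-15.8,-34,11,0,0,0,0],[-15.8,-34,11,0,0,0,0],[-15.8,-34,11,0,0,0,0],[-15.8,-34,11,0,0,0,0],[-15.8,-34,11,0,0,0,0],[-15.8,-34,11,0,0,0,0],[-15.8,-34,11,0,0,0,0],[-15.8,-34,11,0,0,0,0],[-15.8,-34,11,0,0,0,0],[-15.8,-34,11,0,0,0,0],[-15.8,-34,11,0,0,0,0],[-12,-25.5,8.3,0,0,0,0],[-8,-17,5.5,0,0,0,0],[-4,-8.5,2.8,0,0,0,0]]

```text
time_s: 21.57
ee_pos: [0.4865, -0.2765, 0.208]
eef_rot: [-3.141, 0.611, 2.686]
force: [-0.0, 0.5, -1.0]
grip_width: 0.0253
grip_force: 45.0
```

>>> carry_out:
  plan:
    - [[0,0,0,0.0645,0,0.092,0],[0,0,0,0.0645,0,0.092,0],[0,0,0,0.0645,0,0.092,0],[0,0,0,0.0645,0,0.092,0],[0,0,0,0.0645,0,0.092,0],[0,0,0,0.0645,0,0.092,0],[0,0,0,0.064,0,0.092,0],[0,0,0,0,0,0,0],[0,0,0,0,0,0,0]]

```text
time_s: 22.32
ee_pos: [0.4865, -0.2722, 0.2056]
eef_rot: [-3.135, 0.599, 2.072]
force: [-0.2, -1.0, -0.8]
grip_width: 0.0257
grip_force: 45.0
```

```bash
python3 - <<'E'
from h import *
from station import optics
delta(n2w([-.080,0,.160]),tool(19,35))
for n in("scene","top"): pickle.dump(optics.camera(n),open(n+"9.pkl","wb"))
s,t=load("scene9"),load("top9"); o=obs()
Rc=R.from_euler("xyz",o["eef_rot"]).as_matrix(); g=o["ee_pos"]-Rc[:,2]*OFF
print("grasp",g.round(4))
h=np.array([Rc[:,1][1],-Rc[:,1][0],0]); 
for sag in(0,15): 
    far=g+ (h*np.cos(np.radians(sag))-np.array([0,0,1])*np.sin(np.radians(sag)))*.074; print(sag,proj(s,far).round(1),proj(t,far).round(1))
u,v=proj(s,g).astype(int);a=crop(s,u-35,v-40,70,70,400,400)
u2,v2=proj(t,g).astype(int);b=crop(t,u2-25,v2-35,70,70,400,400); print(u-35,v-40,u2-25,v2-35)
cv2.imwrite("pics/p10.png",np.hstack([a,b]))
E
```

```text
t 22.32 tcp [ 486.5 -272.2  205.6] shift [46.2 -1.2 69.8] rot [ 0.089 -0.012  0.139] | after turn shift [46.8 -1.4 69.4] F [-0.2 -1.  -0.8] w 25.7 q [-0.38  0.04  1.88 -0.53  0.81 -0.59]
grasp [ 0.4736 -0.2496  0.2441]
0 [322.8 104.3] [387.4 212.4]
15 [322.1 109. ] [384.6 213.6]
289 77 342 188
```

View pics/p10.png

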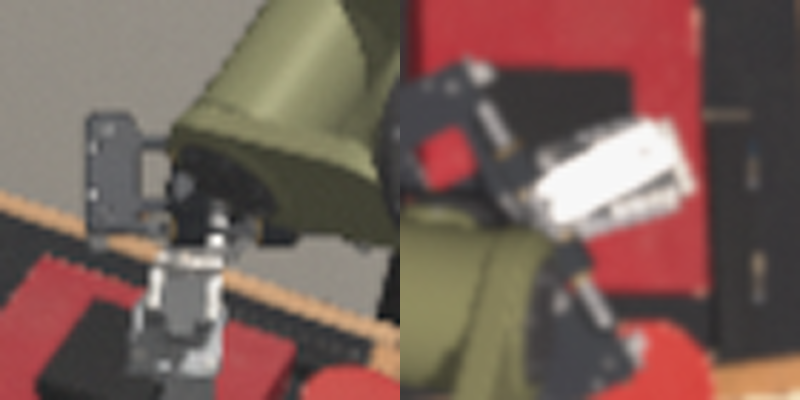

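The blank (top crop 545,200 to 670,150) is held roughly along the nest axis above the rails, and the last 9° of turn is still to come. Finishing the turn and lowering to 160 mm.

>>> carry_out:
  plan:
    - [[0,0,0,0.03,-0.004,0.046,0],[0,0,0,0.03,-0.004,0.046,0],[0,0,0,0.029,-0.004,0.046,0],[0,0,0,0,0,0,0],[11.7,-0.4,17.4,0,0,0,0],[11.7,-0.4,17.4,0,0,0,0],[11.7,-0.4,17.4,0,0,0,0],[11.7,-0.2,17.4,0,0,0,0],[0,0,0,0,0,0,0]]

```text
time_s: 23.17
ee_pos: [0.4835, -0.2743, 0.1183]
eef_rot: [-3.137, 0.608, 1.904]
force: [-0.4, 0.7, -1.2]
grip_width: 0.0259
grip_force: 45.0
```

```bash
python3 - <<'E'
from h import *
from station import optics
delta(n2w([-.080,0,.160]),tool(19,35))
for n in("scene","top"): pickle.dump(optics.camera(n),open(n+"10.pkl","wb"))
s,t=load("scene10"),load("top10"); o=obs()
Rc=R.from_euler("xyz",o["eef_rot"]).as_matrix(); g=o["ee_pos"]-Rc[:,2]*OFF; print("grasp",g.round(4))
h=np.array([Rc[:,1][1],-Rc[:,1][0],0]);y=Rc[:,1]
up=np.array([0,0,1])
for sag in(0,7,15):
    a=np.radians(sag);f=h*np.cos(a)-up*np.sin(a);n=up*np.cos(a)+h*np.sin(a)
    print(sag,[(proj(s,g+f*.074+n*.005+k*y*.013).round(1),proj(t,g+f*.074+n*.005+k*y*.013).round(1)) for k in(-1,1)])
for c,nm in((s,"s"),(t,"t")):
    q=proj(c,g+h*.074); u0,v0=int(q[0])-14,int(q[1])-12
    print(nm,u0,v0); m=c["pixels"][v0:v0+24,u0:u0+28].min(2)
    print("\n".join(" ".join(f"{v:3d}" for v in r) for r in m))
E
```

```text
t 23.17 tcp [ 483.5 -274.3  118.3] shift [-2.5  2.1 -2.7] rot [-0.004 -0.003  0.001] | after turn shift [-2.5  2.1 -2.7] F [-0.4  0.7 -1.2] w 25.9 q [-0.34  0.2   1.93 -0.72  0.75 -0.19]
grasp [ 0.4766 -0.2497  0.1604]
0 [(array([325.9, 121.8]), array([382.1, 221.6])), (array([319. , 120.9]), array([379.4, 214.2]))]
7 [(array([325.5, 123.6]), array([381.3, 221.9])), (array([318.7, 122.8]), array([378.5, 214.5]))]
15 [(array([325.1, 126. ]), array([379.9, 222.3])), (array([318.3, 125.1]), array([377.1, 215. ]))]
s 308 110
131 131 131 130 132 132 132 134 118  68  80  87  88  94  98 100 104 107 110 116 123 126 124 118 110 104  92  60
132 132 131 128 129 131 132 124  94  74  84  88  92  96  99 102 105 109 113 120 126 127 122 114 109 104  98  75
132 131 121 121 123 125 128 117  64  78  86  90  95  97 101 102 106 109 116 123 126 124 119 114 108 105 100  90
131 123  99 105 113 112 117 112  72  79  85  92  95  98 102 104 109 111 118 123 125 124 116 112 105 104 101  93
129 110  77  87  94  91  92  85  76  84  89  92  96 100 101 105 109 113 120 125 124 121 115 110 105 104 100  97
122  90  72  
[... 4112 characters left out ...]
 195 194 194 155 105  79  71
247 247 247 247 247 247 247 246 244 240 223 191 189 217 223 215 209 215 207 187 180 175 167 160 131  93  74  68
247 247 247 247 246 244 243 236 217 187 164 145 152 195 214 202 186 185 179 163 151 143 126 109  92  76  69  68
247 245 242 239 230 214 211 207 190 170 167 165 166 178 184 173 157 150 143 125 105  96  83  75  71  68  67  67
239 219 178 160 155 167 191 202 194 182 178 174 163 154 146 131 113 101  96  86  77  73  68  67  68  67  68  67
163 129  98  88 107 154 193 203 190 170 155 146 126 106  95  87  78  75  74  76  74  70  67  66  67  69  68  69
124  83  74  77  94 135 163 166 155 129 105  94  82  71  69  69  69  71  76  78  74  68  65  66  68  68  68  69
```

The intensity rows place the blank centred within about 1 mm laterally between the rails in the top view, with little sag. Advancing 30 mm, then lowering in small steps and watching the force.

>>> carry_out:
  plan:
    - [[-5.3,0.4,9.8,0,0,0,0],[-5.3,0.4,9.8,0,0,0,0],[-5.4,0.4,9.9,0,0,0,0],[1.7,0,2.5,0,0,0,0],[1.7,0,2.5,0,0,0,0],[0,0,0,0,0,0,0]]

```text
time_s: 23.77
ee_pos: [0.496, -0.3027, 0.1001]
eef_rot: [-3.141, 0.611, 1.899]
force: [0.1, -0.4, -0.1]
grip_width: 0.0255
grip_force: 45.0
```

>>> carry_out:
  plan:
    - [[1.7,0,2.5,0,0,0,0],[0,0,0,0,0,0,0],[1.7,0,2.5,0,0,0,0],[0,0,0,0,0,0,0]]

```text
time_s: 24.1
ee_pos: [0.4964, -0.3026, 0.0946]
eef_rot: [3.141, 0.612, 1.899]
force: [0.7, -1.2, -1.4]
grip_width: 0.0253
grip_force: 45.0
```

>>> carry_out:
  plan:
    - [[1.7,0,2.5,0,0,0,0],[0,0,0,0,0,0,0],[1.7,0,2.5,0,0,0,0],[0,0,0,0,0,0,0],[0,0,0,0,0,0,0]]

```text
time_s: 24.52
ee_pos: [0.4965, -0.3028, 0.0887]
eef_rot: [3.141, 0.612, 1.898]
force: [0.2, 0.5, -1.1]
grip_width: 0.0256
grip_force: 45.0
```

```bash
python3 - <<'E'
from h import *
o=obs(); print(o["force"].round(1),o["moment"].round(2)); delta(n2w([-.039,0,.120]),tool(19,35))
E
```

```text
[ 0.2  0.5 -1.1] [0.31 0.14 0.01]
t 24.52 tcp [ 496.5 -302.8   88.7] shift [-4.5 -0.9 11.5] rot [-0.002  0.001 -0.003] | after turn shift [-4.5 -0.9 11.5] F [ 0.2  0.5 -1.1] w 25.6 q [-0.39  0.29  1.9  -0.77  0.67 -0.16]
```

>>> carry_out:
  plan:
    - [[1.7,0,2.5,0,0,0,0],[0,0,0,0,0,0,0],[1.1,0,1.6,0,0,0,0],[0,0,0,0,0,0,0],[0,0,0,0,0,0,0]]

```text
time_s: 24.93
ee_pos: [0.4965, -0.3029, 0.0838]
eef_rot: [3.141, 0.612, 1.898]
force: [0.4, 0.1, -0.6]
grip_width: 0.0253
grip_force: 45.0
```

>>> carry_out:
  plan:
    - [[-3.3,0,2.3,0,0,0,0],[-3.3,0,2.3,0,0,0,0],[0,0,0,0,0,0,0],[-0.8,0,0.6,0,0,0,0],[0,0,0,0,0,0,0]]

```text
time_s: 25.35
ee_pos: [0.4995, -0.3117, 0.084]
eef_rot: [3.141, 0.612, 1.898]
force: [-0.2, 0.1, -0.7]
grip_width: 0.0253
grip_force: 45.0
```

>>> carry_out:
  plan:
    - [[-0.8,0,0.6,0,0,0,0],[0,0,0,0,0,0,0],[-0.8,0,0.6,0,0,0,0],[0,0,0,0,0,0,0]]

```text
time_s: 25.68
ee_pos: [0.5002, -0.3135, 0.0839]
eef_rot: [3.141, 0.612, 1.898]
force: [-0.6, -0.7, -0.3]
grip_width: 0.0256
grip_force: 45.0
```

>>> carry_out:
  plan:
    - [[-0.8,0,0.6,0,0,0,0],[0,0,0,0,0,0,0],[-0.8,0,0.6,0,0,0,0],[0,0,0,0,0,0,0]]

```text
time_s: 26.02
ee_pos: [0.5008, -0.3154, 0.0838]
eef_rot: [3.141, 0.612, 1.898]
force: [0.0, -0.7, -0.6]
grip_width: 0.0253
grip_force: 45.0
```

```bash
python3 - <<'E'
from h import *
from station import optics
delta(n2w([-.039,0,.120]),tool(19,35))
pickle.dump(optics.camera("top"),open("top11.pkl","wb"))
t=load("top11")
m=t["pixels"][204:230,370:400].min(2)
print("\n".join(" ".join(f"{v:3d}" for v in r) for r in m))
E
```

```text
t 26.02 tcp [ 500.8 -315.4   83.8] shift [ 3.5 -0.9 -0.2] rot [-0.001  0.001 -0.003] | after turn shift [ 3.5 -0.9 -0.2] F [ 0.  -0.7 -0.6] w 25.3 q [-0.41  0.31  1.88 -0.77  0.66 -0.18]
 53  52  54  53  53  53  52  54  53  54  53  54  58  61  63  65  65  64  61  59  59  61  62  62  57  54  52  53  53  54
 52  52  53  52  53  53  53  53  54  53  54  55  60  65  66  65  66  65  63  60  61  63  63  60  57  54  53  54  53  53
 52  52  53  53  53  52  53  53  53  54  53  56  60  66  67  65  66  66  63  61  63  64  62  60  58  61  59  58  59  59
 53  53  53  54  52  53  53  52  53  54  54  58  65  76  80  73  65  66  70  67  65  65  62  60  63  72  72  70  70  69
 53  54  54  53  54  54  55  56  61  70  77  86  93 107 117 100  83  96 108  94  72  64  62  60  64  75  75  73  72  73
 54  55  55  55  56  63  73  78  85 105 120 128 131 141 147 135 123 148 161 129  85  67  62  60  58  57  58  59  59  61
 57  59  68  75  80  91 111 119 117 133 147 160 172 180 178 170 159 177 191 159 106  71  62  60  54  46  49  53  52  52
 79  88 103 116 122 124 140 148 150 165 175 184 205 215 206 196 180 179 1
[... 1506 characters left out ...]
 196 168 145 152 203 218 213 209 215 207 187 180 175 168 159 130  93  73  68  64  52  44  50  53  54
162 163 176 192 187 156 137 133 148 194 214 203 186 184 179 163 150 142 126 109  92  76  69  68  64  52  46  49  54  54
 92  93 128 171 183 169 167 166 165 178 184 173 158 150 143 124 106  95  84  74  71  67  68  67  65  56  47  50  54  54
 75  79 117 168 187 182 178 173 162 154 146 131 113 101  95  86  77  73  69  67  67  67  68  67  65  56  48  50  55  55
 70  70 100 152 173 168 156 146 125 106  95  86  79  74  75  75  74  71  66  66  67  68  67  69  67  57  48  50  54  54
 70  68  79 113 134 124 106  94  82  72  69  69  69  71  76  78  75  69  65  66  68  68  69  69  68  58  47  51  56  54
```

>>> carry_out:
  plan:
    - [[-0.8,-0.8,0.6,0,0,0,0],[0,0,0,0,0,0,0],[-0.8,0,0.6,0,0,0,0],[0,0,0,0,0,0,0],[0,0,0,0,0,0,0]]

```text
time_s: 26.48
ee_pos: [0.5004, -0.3166, 0.0833]
eef_rot: [3.141, 0.611, 1.899]
force: [-1.9, 10.3, 2.4]
grip_width: 0.0255
grip_force: 45.0
```

>>> carry_out:
  plan:
    - [[-0.8,0,0.6,0,0,0,0],[0,0,0,0,0,0,0],[0,0,0,0,0,0,0]]

```text
time_s: 26.73
ee_pos: [0.5005, -0.3166, 0.0828]
eef_rot: [3.141, 0.609, 1.899]
force: [-5.2, 21.0, 3.6]
grip_width: 0.0257
grip_force: 45.0
```

Home against the stop (21 N along the nest axis). Easing off 1 mm and lowering the last 2 mm.

>>> carry_out:
  plan:
    - [[0.7,0,-0.5,0,0,0,0],[0.6,0,0.8,0,0,0,0],[0.6,0,0.8,0,0,0,0],[0,0,0,0,0,0,0],[0,0,0,0,0,0,0]]

```text
time_s: 27.15
ee_pos: [0.5006, -0.3167, 0.0822]
eef_rot: [3.14, 0.612, 1.898]
force: [-9.3, 16.1, 12.4]
grip_width: 0.0257
grip_force: 45.0
```

>>> carry_out:
  plan:
    - [[0,0,0,0,0,0,0],[0,0,0,0,0,0,0],[0,0,0,0,0,0,24],[0,0,0,0,0,0,28],[0,0,0,0,0,0,45],[0,0,0,0,0,0,45],[0,0,0,0,0,0,45],[0,0,0,0,0,0,45]]
  squeeze: 8

```text
time_s: 27.82
ee_pos: [0.5007, -0.3176, 0.0817]
eef_rot: [3.141, 0.612, 1.898]
force: [0.3, 0.5, -0.8]
grip_width: 0.045
grip_force: 0.0
```

>>> carry_out:
  plan:
    - [[0,0,-10,0,0,0,45],[0,0,-20,0,0,0,45],[0,0,-30,0,0,0,45],[0,0,-35,0,0,0,45],[0,0,-35,0,0,0,45],[0,0,-35,0,0,0,45],[0,0,-35,0,0,0,45],[-20,0,-29,0,0,0,45],[-20,0,-29,0,0,0,45],[0,0,0,0,0,0,45]]

```text
time_s: 28.65
ee_pos: [0.4644, -0.2078, 0.3235]
eef_rot: [3.13, 0.617, 1.894]
force: [0.2, 0.1, 0.9]
grip_width: 0.045
grip_force: 0.0
```

```bash
python3 - <<'E'
from h import *
from station import optics
print(obs()["ee_pos"],obs()["force"].round(1))
for n in("scene","top"): pickle.dump(optics.camera(n),open(n+"12.pkl","wb"))
s,t=load("scene12"),load("top12"); s0,t0=load("scene0"),load("top0")
P=lambda c,p:proj(c,n2w(p)).round(1)
for c,n in((s,"s"),(t,"t")): print(n,"pred blank corners",[P(c,[x,y,.125]) for x in(-.049,.035) for y in(-.013,.013)],"stop",P(c,[.035,0,.127]))
print("s");whites(s,(300,110,45,50),.125,215); print("t");whites(t,(350,200,45,45),.125,228)
for c,c0,u0,v0,w,h in((t,t0,366,204,30,26),(s,s0,308,116,26,36)):
    m=c["pixels"][v0:v0+h,u0:u0+w].min(2); print(u0,v0); print("\n".join(" ".join(f"{v:3d}" for v in r) for r in m))
# bystanders: change vs start around each
for nm,a,b in(("oil",(286,305),(321,425)),("glue",(213,316),(289,490)),("padlock",(584,271),(437,205)),("cyl",(519,337),None)):
    for c,c0,q in((t,t0,a),(s,s0,b)):
        if q is None: continue
        u,v=int(q[0]/1.5625),int(q[1]/1.5625)
        d=np.abs(c["pixels"][v-8:v+9,u-8:u+9].astype(int)-c0["pixels"][v-8:v+9,u-8:u+9]).mean(2); print(nm,d.mean().round(1),d.max().round())
E
```

```text
[ 0.46439335 -0.20777969  0.32354006] [0.2 0.1 0.9]
s pred blank corners [array([323.5, 137.5]), array([316.5, 136.6]), array([324.8, 123.3]), array([318.1, 122.5])] stop [321.6 122.5]
t pred blank corners [array([366.3, 226.4]), array([363.7, 219.2]), array([389., 219.]), array([386.3, 211.9])] stop [387.8 215.4]
s
area 97 [(np.float64(500.0), np.float64(-270.0)), (np.float64(529.0), np.float64(-358.0)), (np.float64(502.0), np.float64(-367.0)), (np.float64(474.0), np.float64(-278.0))] [320.7 129.9]
t
area 183 [(np.float64(502.0), np.float64(-277.0)), (np.float64(530.0), np.float64(-361.0)), (np.float64(502.0), np.float64(-368.0)), (np.float64(474.0), np.float64(-285.0))] [377.7 218.8]
366 204
 54  54  54  53  53  52  53  52  53  53  53  53  53  53  52  54  59  62  64  65  65  64  60  59  58  60  63  61  57  53
 53  54  52  53  53  53  54  52  53  53  52  52  54  54  53  55  61  64  65  66  67  66  62  61  61  63  63  61  57  53
 53  53  53  53  52  52  51  53  52  53  53  54  53  52  54  55  59  65  67  66  67  65  62  61  63  63  62  61  57  61
 54  53  53  52  52  53  53  53  53  
[... 5875 characters left out ...]
 56  50  51  72  86  89  90  93  93  92  91  89  82  71  69  69  70  71  73  74
 50  54  56  60  57  58  50  44  56  81  85  90  91  93  93  92  90  87  73  68  70  70  70  73  73  70
 43  45  51  52  56  53  43  43  59  74  78  78  84  83  84  85  89  86  67  69  70  72  71  71  70  63
 40  40  40  44  44  47  46  53  66  67  67  68  70  72  73  74  77  77  68  70  68  72  72  71  66  53
 36  37  40  41  39  40  50  65  70  70  71  73  74  75  74  72  74  71  72  72  70  69  71  70  60  44
 48  39  39  37  36  44  60  70  73  77  76  78  77  77  77  77  75  76  75  73  70  67  69  65  49  41
oil 1.8 15.0
oil 4.6 63.0
glue 0.9 10.0
glue 1.9 13.0
padlock 0.5 2.0
padlock 1.2 4.0
cyl 50.3 189.0
```

The blank lies between the rails against the stop in both views. Moving the arm clear to check the remaining things.

>>> carry_out:
  plan:
    - [[13,6,-9,0,0,0,45],[27,11.5,-19,0,0,0,45],[27,11.5,-19,0,0,0,45],[27,11.5,-19,0,0,0,45],[27,11.5,-19,0,0,0,45],[27,11.5,-19,0,0,0,45],[27,11.5,-19,0,0,0,45],[13,6,-9,0,0,0,45],[0,0,0,0,0,0,45]]

```text
time_s: 29.5
ee_pos: [0.4656, 0.038, 0.3143]
eef_rot: [-3.139, 0.612, 1.904]
force: [0.4, -0.2, -0.4]
grip_width: 0.0451
grip_force: 0.0
```

```bash
python3 - <<'E'
from h import *
from station import optics
for n in("scene","top"): pickle.dump(optics.camera(n),open(n+"13.pkl","wb"))
s,t=load("scene13"),load("top13"); s0,t0=load("scene0"),load("top0")
for nm,a,b in(("oil",(286,305),(321,425)),("glue",(213,316),(289,490)),("padlock",(584,271),(437,205)),("cyl",(519,337),None)):
    for c,c0,q in((t,t0,a),(s,s0,b)):
        if q is None: continue
        u,v=int(q[0]/1.5625),int(q[1]/1.5625)
        d=np.abs(c["pixels"][v-8:v+9,u-8:u+9].astype(int)-c0["pixels"][v-8:v+9,u-8:u+9]).mean(2); print(nm,d.mean().round(1),d.max().round())
print("stack");whites(t,(190,180,30,25),.08,195)
# bar angle from top view: darkish bar top vs head plate
m=t["pixels"][196:222,184:216].mean(2).astype(int);print("\n".join(" ".join(f"{v:3d}" for v in r) for r in m))
for k in(0,1.2): 
    a=MY-k; d=np.array([np.cos(a),np.sin(a),0])*.016; c=m2w([-.0455,0,.16]); print(k,proj(t,c-d).round(1),proj(t,c+d).round(1))
print("pin",proj(t,m2w([-.0455,-.06,.157])))
E
```

```text
oil 1.8 15.0
oil 4.5 64.0
glue 0.9 10.0
glue 1.8 13.0
padlock 0.5 2.0
padlock 42.6 163.0
cyl 0.5 2.0
stack
area 65 [(np.float64(577.0), np.float64(306.0)), (np.float64(607.0), np.float64(291.0)), (np.float64(593.0), np.float64(265.0)), (np.float64(563.0), np.float64(281.0))] [204.8 193.4]
170 171 155 123  88  59  52  54  57  58  75 120 165 182 185 184 188 213 237 244 246 247 246 235 182 125  90  78  80 111 160 186
176 165 144 114  87  63  54  55  57  67 103 150 178 188 189 190 189 192 202 218 239 243 237 208 149 104  86  81  92 136 176 191
163 149 129 108  85  65  55  54  58  90 145 178 189 190 191 191 193 192 190 192 204 207 190 161 123  98  95  90 113 161 187 193
142 131 119 102  82  64  56  56  69 117 172 191 193 191 192 193 193 193 191 191 189 181 153 126 104  98 101 104 139 176 192 194
124 117 108  93  75  60  56  60  92 148 183 192 192 192 192 193 193 193 193 192 189 175 140 112 104 103  99 117 162 187 194 195
103  99  90  78  64  57  58  68 116 173 193 192 191 191 192 193 192 192 193 192 185 159 125 111 122 116 107 140 177 193 196 196
 76  74  68  62  57  56  61  87 138 177 19
[... 1911 characters left out ...]
57  57  57  57  57  56  58  58  58  57  59  65  76  90 102 110 106  97  97 102 106 107 111 114
 56  56  57  57  57  58  59  57  57  59  58  58  58  58  57  58  58  59  59  62  70  79  86  91  93  96 103 109 110 109 114 117
 56  57  57  57  57  58  57  57  57  57  58  58  58  57  57  59  61  62  68  73  80  86  91  94  98 102 107 112 112 112 115 119
 56  57  56  58  59  59  57  57  57  57  58  57  58  58  59  62  66  71  79  84  89  93  96 100 103 106 111 115 115 115 117 120
 57  58  58  58  58  58  58  58  58  58  58  58  58  58  63  70  77  84  89  92  96  99 101 104 107 109 114 119 118 117 119 121
0 [189.7 212. ] [194.3 203.7]
1.2 [187.3 207.3] [196.7 208.3]
pin [207.72535896 216.08208305]
```

```bash
python3 -c "
from station import ctrl
print(ctrl.hand_in())"
```

```text
the job is handed in; nothing more can be done
None
```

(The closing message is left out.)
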